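# Open the spice jar in its brace

## Task

The square spice jar standing in the wooden jar brace has a roll of tape parked over the tall knob of its steel screw cap. Slide the roll straight up off the knob and set it down flat, without dropping it, near the middle of the black silicone lid; then unscrew the cap anticlockwise (seen from above) until its threads let go, before lifting it, so that the jar stays seated and upright in the brace. Finish holding the cap level in the gripper a couple of centimetres above the jar's mouth, touching nothing else; do not put it down, and leave the other things on the counter where they are.

Things in the scene. Friction and masses are not known exactly. Their poses are not given: they have to be found in the camera images.
- brace: Wooden jar brace fixed to the counter: an open square box 101 x 101 mm outside, 46 mm tall, inner pocket 79 x 79 mm, floor 6 mm thick. Origin: centre of its underside; z up, x and y along its sides. It cannot move; its square pocket stops the jar from turning.
- jar: Square glass jar with brown contents: body 76 x 76 mm, 80 mm tall; round neck 48 mm in diameter, its mouth 105 mm above the origin; 0.4 to 0.75 kg. Stands loose in the brace (1.5 mm play all round). Origin: centre of its underside, 6 mm above the counter; z up, x and y square to its sides. Three lugs on the neck (a twist-off thread) hold the cap down.
- seal (a joint): Lift (m) of the white sprung seal disc, 40 mm in diameter, in the jar's mouth. About 0 while the cap is screwed on; it pushes the cap up with about 8 N, so the cap turns tightly. When the threads let go it lifts a loose cap by up to 4 mm, and then stands 5.5 mm above the mouth.
- cap: Round steel screw cap, 65 mm in diameter, 18.5 mm tall without its knob, 0.16 kg. On top an upright round knob, 18 mm in diameter, 50 mm tall (18.5 to 68.5 mm above the origin). Origin: centre of the skirt's lower rim, z up; screwed on, 91 mm above the jar's origin (14 mm below the mouth). Grip the knob or the rim; turning takes up to 0.5 N m.
- cap_top (a point): Centre of the cap's top face, at the knob's foot; axes as the cap's. Cap angle = yaw of its x axis minus yaw of the jar's x axis, anticlockwise from above positive: starts at -8 to +12 degrees (tight); lugs hold the cap down until +33; free to lift from +33 to +69, where a stop blocks further turning (another stop at -13). Aim for about +52.
- roll: Roll of pale paper tape: a ring 64 mm in outer diameter, hole 27 mm, 30 mm tall, 0.07 to 0.12 kg. Starts flat on the cap around the knob, which stands 20 mm out of it. Origin: centre of its lower face; z along its axis.
- lid: Flat black silicone lid lying fixed on the counter: a disc 130 mm in diameter, 6 mm thick. Origin: centre of its underside. The roll goes here.
- turntable: White plastic turntable, 224 mm in diameter, 20 mm tall, fixed, at the robot's right. Origin: centre of its underside. Leave alone.
- jar_a: Round glass jar on the turntable, 64 mm in diameter, 95 mm tall; origin: centre of underside. Leave alone.
- jar_b: Round glass jar on the turntable, 60 mm in diameter, 110 mm tall; origin: centre of underside. Leave alone.
- jar_c: Round glass jar on the turntable, 68 mm in diameter, 85 mm tall; origin: centre of underside. Leave alone.
- dabba: Closed round steel dabba, 134 mm in diameter, 80 mm tall, at the robot's left; origin: centre of underside. Leave alone.
- pestle: Steel pestle lying on the counter, 150 mm long, up to 32 mm thick; origin: below its middle, x along it. Leave alone.
- spoon: Steel spoon lying between the brace and the silicone lid, about 190 mm long, under 25 mm tall; origin: middle of its underside, x along it. Leave alone.
- katori: Small steel bowl, 90 mm in diameter, 40 mm tall; origin: centre of underside. Leave alone.
Things that resemble listed ones, but are neither listed nor needed, are in the scene too. What is shaped like the cap but purple or yellow is not meant.

How it is judged:
On the way, in this order (a step that is already met when the one before it is completed fails the run):
1. the tape roll lies flat near the middle of the silicone lid, let go, while the cap is still screwed on (horizontal distance between roll and lid below 0.035 m and angle between roll's own z axis and vertical below 0.1 rad and z of roll in the frame of lid below 0.01 m and contact force between the fingers and roll below 0.05 N and z of jar in the frame of brace below 0.012 m and angle between jar's own z axis and vertical below 0.08 rad and linear speed of roll below 0.03 m/s and z of cap in the frame of jar below 0.095 m), for 0.2 s.
2. the cap has been turned past the end of its threads (more than 32 degrees) while still down on the jar's neck (z of jar in the frame of brace below 0.012 m and angle between jar's own z axis and vertical below 0.08 rad and angle between the x axis of cap and the x axis of jar, either way round above 0.56 rad and z of cap in the frame of jar below 0.1 m), for 0.05 s.
At the end, for the whole second after the job is handed in: Gripper holds the cap still, level within 8 degrees, its rim 3 to 50 mm above the mouth, within 20 mm of the jar axis, off jar and brace; jar seated in the brace (raised under 6 mm, tilted under 5 degrees); roll flat and released on the silicone lid, centres within 35 mm (horizontal distance between roll and lid below 0.035 m and angle between roll's own z axis and vertical below 0.1 rad and z of roll in the frame of lid below 0.01 m and contact force between the fingers and roll below 0.05 N and z of jar in the frame of brace below 0.012 m and angle between jar's own z axis and vertical below 0.08 rad and z of cap in the frame of jar between 0.108 and 0.155 m and horizontal distance between cap and jar below 0.02 m and angle between cap's own z axis and vertical below 0.15 rad and contact force between the fingers and cap above 2 N and contact force between cap and jar below 0.05 N and contact force between cap and brace below 0.05 N and linear speed of each of cap, roll below 0.03 m/s); the arm keeps its last pose, push and grip.
It fails at once if the jar is lifted out of its seat (12 mm or more) or tipped (z of jar in the frame of brace above 0.018 m or angle between jar's own z axis and vertical above 0.2 rad).
It fails at once if the tape roll is dropped (falls out of the fingers faster than 0.7 m/s) (linear speed of roll above 0.7 m/s and contact force between the fingers and roll below 0.05 N).
It fails at once if a bystander is pushed more than 30 mm or the pieces on the counter are knocked over (distance of any of jar_a, jar_b, jar_c, dabba, pestle, spoon, katori from where it was at the start of the episode above 0.03 m or angle between any of jar_a, jar_b, jar_c, dabba, pestle, spoon, katori's own z axis and vertical above 0.5 rad).
It also fails if it takes over 51 s, if anything falls off the work surface, if the arm or the gripper's body presses on something with over 40 N, if the wrist force passes 120 N, or if a joint passes its speed limit or range.

## Robot

A 6-joint arm with a two-finger parallel gripper is mounted at the origin on the work surface. World frame = base frame: x ahead of the robot, y to its left, z up, the work surface at z = 0. Lengths are in m, angles in rad, forces in N, time in s.
With the tool pointing down it reaches from about 0.325 to 0.9 m from the base axis. Payload 3.5 kg.
Tool frame: the origin (TCP) lies at the very end of the fingers, on their centre line; the grasp point (between the pads) lies 19 mm behind it; z points along the fingers, y is the line along which they close (so a half turn about z gives the same grasp; the last joint's range is limited). The gripper opens to 85 mm and grips with 20 to 120 N. Pads are 22 mm wide; open, the fingers measure 114 mm over their backs; the gripper's body (76 mm by 85 mm) begins 54 mm behind the grasp point. The pads swing forward as they close: fully open they stand 13 mm farther back than shut.
Start: joints at [-1.298, 0.276, -0.026, 1.268, 0, 1.467], TCP at [0.229, -0.581, 0.231] pointing down, gripper open.
Joint ranges: [-3.12, 3.12], [-0.85, 1.88], [-1.08, 1.24], [-1.95, 2.15], [-1.57, 1.53], [-3.14, 3.14]. Speed limits (rad/s): [2.57, 2.57, 3.14, 3.14, 3.14, 3.14].

## Interface

Orientations are given as a unit quaternion [w, x, y, z].
In Python, from bench import manip, jaws, solve_ik, readout, viewer, workorder gives the robot as it stands. The module is installed in compiled form; this text tells all that it offers. Calls block until the motion is done:
- manip.reach(position, orientation): joint-space move of the TCP to a pose.
- manip.move_straight(position, rot=None, v=0.15, threshold=None): straight line of the TCP; rot=None keeps the orientation; v is the mean speed in m/s. With threshold (N) it stops when the force on the tool has changed by that much, and returns True; else False.
- manip.movej(angles): joint-space move.
- jaws.grip(opening, strength=None): opening from 0.0 (shut) to 1.0 (fully open); strength is the grip in N (None keeps the last); returns when the fingers have stopped.
- manip.wait(seconds).
- solve_ik(position, orientation): joint angles nearest the present ones, or None.
- readout.read_state(): the state.
- viewer.read_camera(name): name is "scene" or "top"; returns (picture, depth): 420x560x3 uint8, red, green, blue; 420x560 float32, m along the optical axis (not along the pixel's ray), 0 where there is no reading.
- viewer.get_calibration(name): a dict with "camera_matrix" (3x3 intrinsics, pixels), "T" (4x4, takes a point from camera to world coordinates). Camera axes: x right, y up, looking along -z (the intrinsics and any distortion apply to the point x, -y, -z); pixel columns grow to the right and rows downward; lengths in m; the calibration is good to about 2 mm. A picture is of the moment at which its call begins. get_calibration takes no time and is no camera call.
A pose or a line that the arm cannot do raises manip.PlanningError and nothing moves.
- workorder.finish_job(): hands the job in; it is judged then, once.
The state is a dict: "time_s": time; "joint_positions": joint angles; "qd": joint speeds; "joint_efforts": joint torques, N m; "tool_pos": TCP position; "tcp_rot": TCP orientation; "force": force on the tool from outside, world axes, zero at the start; "torque": the same for the moment, N m; "grip_width": opening from 0.0 (shut) to 1.0 (fully open); "grip_force": force on a finger pad.
Only numpy, scipy, OpenCV 4.12 (cv2) and the standard library are available. Lean on these libraries where they do the work, as an engineer would, in place of code of your own. Each camera call takes 0.05 s, during which the arm holds its last target. There are 200 camera calls.

## Working session

There is one attempt and no reset: what is moved stays moved. The work goes in short steps, each a Python script; the robot and the scene stay as the last script left them, time stands still between calls to the robot, and variables do not carry over. Pictures are saved under pics/ and viewed, at most 10 in all, crops included, and the job is handed in when it is done.

```bash
mkdir -p pics
python3 - <<'E'
from bench import viewer,readout
import cv2,numpy as np
for n in("scene","top"):
    p,d=viewer.read_camera(n);c=viewer.get_calibration(n)
    cv2.imwrite(f"pics/{n}0.png",p[...,::-1]);np.save(f"pics/{n}0.npy",d)
    print(n,c["camera_matrix"],c["T"],[k for k in c])
s=readout.read_state();print(s["time_s"],s["tool_pos"],s["tcp_rot"],s["force"])
E
```

```text
scene [[511.80799238   0.         278.49430532]
 [  0.         511.80799238 208.22430478]
 [  0.           0.           1.        ]] [[ 0.1783181  -0.5543154   0.81298037  1.65931719]
 [ 0.98390687  0.09087628 -0.15384662 -0.21791459]
 [ 0.01139892  0.82733061  0.56159962  0.83337767]
 [ 0.          0.          0.          1.        ]] ['camera_matrix', 'T']
top [[391.69882978   0.         279.37890023]
 [  0.         391.69882978 201.40720047]
 [  0.           0.           1.        ]] [[-0.02835954  0.98220726 -0.18564655  0.41087268]
 [-0.99959687 -0.02811767  0.00393614 -0.02874663]
 [-0.00135384  0.18568333  0.9826087   1.06607501]
 [ 0.          0.          0.          1.        ]] ['camera_matrix', 'T']
0.1 [ 0.22919221 -0.58069239  0.2302836 ] [-9.98340310e-04  9.82398623e-01  1.86793855e-01 -7.00135598e-05] [ 0.05110114 -0.31519621  0.05008608]
```

View pics/top0.png

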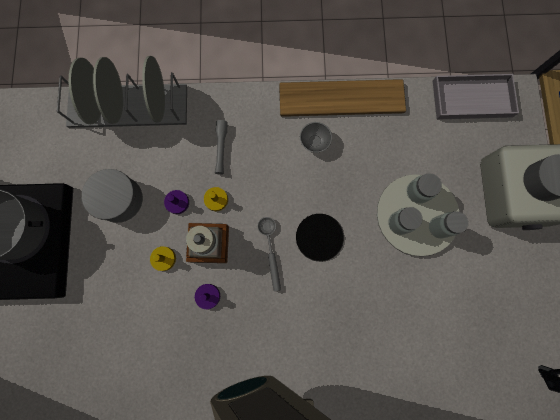

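View pics/scene0.png

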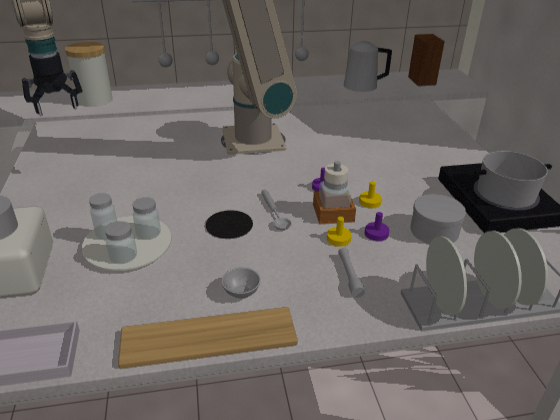

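The top picture shows the brace and jar with the tape roll at about (205,242), the black lid at (320,237) and the spoon between them at (270,255). Purple caps are at (176,202) and (207,296), and yellow ones at (216,199) and (163,259). These are decoys. Only the jar at (205,242) stands in the wooden brace with a pale roll over a steel knob, so I'll confirm it in a crop.

```bash
cat > h.py <<'E'
import cv2,numpy as np
from bench import viewer
def cal(n): c=viewer.get_calibration(n); return c["camera_matrix"],np.array(c["T"])
def ray(n,u,v):
    K,T=cal(n); d=np.array([(u-K[0,2])/K[0,0],-(v-K[1,2])/K[1,1],-1.]); return T[:3,3],T[:3,:3]@d
def at_z(n,u,v,z): o,d=ray(n,u,v); return o+d*(z-o[2])/d[2]
def cloud(n,d):
    K,T=cal(n); v,u=np.mgrid[:d.shape[0],:d.shape[1]]
    P=np.stack([(u-K[0,2])/K[0,0]*d,-(v-K[1,2])/K[1,1]*d,-d],-1)@T[:3,:3].T+T[:3,3]; P[d==0]=np.nan; return P
E
python3 - <<'E'
from h import *
a=cv2.imread("pics/top0.png")[215:270,170:250];b=cv2.imread("pics/scene0.png")[155:225,305:365]
a=cv2.convertScaleAbs(cv2.resize(a,(480,330),interpolation=cv2.INTER_CUBIC),alpha=1.4);b=cv2.convertScaleAbs(cv2.resize(b,(300,350),interpolation=cv2.INTER_CUBIC),alpha=1.2)
o=np.zeros((350,790,3),np.uint8);o[:330,:480]=a;o[:,485:785]=b;cv2.imwrite("pics/crop1.png",o)
def fit(p):
    A=np.c_[2*p[:,:2],np.ones(len(p))];x=np.linalg.lstsq(A,(p[:,:2]**2).sum(1),rcond=None)[0];return x[:2],np.sqrt(x[2]+x[:2]@x[:2])
for n in("top","scene"):
    d=np.load(f"pics/{n}0.npy");P=cloud(n,d)
    print(n,"counter",np.nanmedian(P[...,2][(abs(P[...,0]-.4)<.15)&(abs(P[...,1])<.3)]))
    img=cv2.imread(f"pics/{n}0.png")
    ok=(np.nan_to_num(P[...,2])>0.01)&(abs(P[...,0]-at_z("top",205,242,.12)[0])<.08)&(abs(P[...,1]-at_z("top",205,242,.12)[1])<.08)
    Q=P[ok];z=Q[:,2];print(np.histogram(z,bins=np.arange(0,.2,.01)))
    for lo,hi in((.155,.18),(.138,.152),(.118,.152),(.09,.118),(.04,.052)):
        q=Q[(z>lo)&(z<hi)]
        if len(q)>3: print(lo,hi,len(q),"mean",q.mean(0).round(4),"min",q.min(0).round(4),"max",q.max(0).round(4),cv2.minAreaRect(q[:,:2].astype(np.float32)))
    g=img.max(2)<25
    q=P[g&(abs(P[...,0]-at_z("top",320,237,0)[0])<.09)&(abs(P[...,1]-at_z("top",320,237,0)[1])<.09)]
    c=cv2.minEnclosingCircle(q[:,:2].astype(np.float32));print("lid",c,q.mean(0),np.nanmedian(q[:,2]))
print(at_z("top",320,237,.006))
E
```

```text
top counter 0.0007694253496177694
(array([  0,  23,  24,  29, 488,  35,  29,  20, 254,  32,  19,  47,  25,
        33, 478,   9,  49,   0,   0]), array([0.  , 0.01, 0.02, 0.03, 0.04, 0.05, 0.06, 0.07, 0.08, 0.09, 0.1 ,
       0.11, 0.12, 0.13, 0.14, 0.15, 0.16, 0.17, 0.18, 0.19]))
0.155 0.18 51 mean [0.4996 0.1587 0.1652] min [0.4917 0.1508 0.1553] max [0.5076 0.1666 0.1689] ((0.49959713220596313, 0.15869548916816711), (0.01576102152466774, 0.015941103920340538), 89.30958557128906)
0.138 0.152 493 mean [0.5008 0.158  0.1457] min [0.47   0.1271 0.1382] max [0.5313 0.1902 0.1519] ((0.5006417036056519, 0.15860849618911743), (0.06312063336372375, 0.06121055409312248), 89.60956573486328)
0.118 0.152 554 mean [0.5001 0.1564 0.1437] min [0.4692 0.1271 0.1181] max [0.5313 0.1902 0.1519] ((0.5009267926216125, 0.1582244336605072), (0.06242919713258743, 0.06268469244241714), 16.134798049926758)
0.09 0.118 86 mean [0.4891 0.1456 0.1038] min [0.4659 0.1251 0.0901] max [0.5326 0.1922 0.118 ] ((0.4928986430168152, 0.14988410472869873), (0.05019104480743408, 0.07194262742996216), 49.90260696411133)

[... 1103 characters left out ...]
.5378 0.1892 0.1518] ((0.5065106749534607, 0.15671730041503906), (0.06351710855960846, 0.06254789978265762), 63.523353576660156)
0.09 0.118 188 mean [0.5239 0.1526 0.1043] min [0.4949 0.1241 0.09  ] max [0.5364 0.1895 0.1178] ((0.5191400647163391, 0.15331217646598816), (0.06763018667697906, 0.03432280570268631), 77.25030517578125)
0.04 0.052 323 mean [0.5286 0.1482 0.0453] min [0.4485 0.1064 0.0401] max [0.5561 0.2094 0.052 ] ((0.5049638748168945, 0.15956604480743408), (0.10249236226081848, 0.10592059046030045), 85.641845703125)
lid ((0.514346182346344, -0.13894328474998474), 0.06542523950338364) [ 0.51415505 -0.1394562   0.00611617] 0.006050592745961869
[ 0.50997899 -0.14014358  0.006     ]
```

View pics/crop1.png

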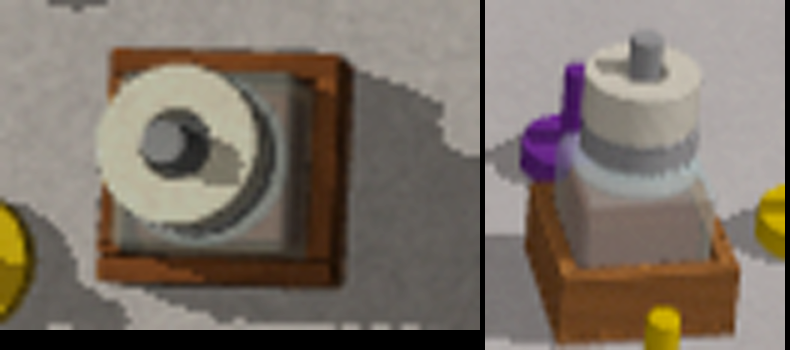

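The crop confirms the pale roll around a grey steel knob (crop 170,145) on the glass jar in the wooden brace. The measured heights match the sizes given: knob top 0.168, roll top 0.146, brace 0.046. Next I'll check where the open fingertips really are relative to the TCP.

```bash
cat >> h.py <<'E'
from bench import manip,jaws,solve_ik,readout
from scipy.spatial.transform import Rotation as R
def quat(yaw):  # tool down, closing axis (y) at yaw+90deg
    q=(R.from_euler('z',yaw)*R.from_euler('x',np.pi)).as_quat(); return [q[3],q[0],q[1],q[2]]
def st(*k):
    s=readout.read_state(); print({i:np.round(s[i],4).tolist() for i in ("time_s","tool_pos","force","torque","grip_width","grip_force")+k}); return s
E
python3 - <<'E'
from h import *
d=np.load("pics/scene0.npy");P=cloud("scene",d)
m=(abs(P[...,0]-.229)<.08)&(abs(P[...,1]+.581)<.1)&(P[...,2]>.1)&(P[...,2]<.3)
q=P[m];q=q[np.argsort(q[:,2])];print(len(q));print(q[:12].round(4))
s=st();q=s["tcp_rot"];print(R.from_quat([q[1],q[2],q[3],q[0]]).as_matrix().round(3))
for y in np.radians(range(-180,180,30)):
    r=[solve_ik([.501,.1587,.112],quat(y)),solve_ik([.512,-.139,.012],quat(y))]
    print(round(np.degrees(y)),[None if j is None else np.round(j,2).tolist() for j in r])
E
```

```text
291
[[ 0.2097 -0.5434  0.2464]
 [ 0.2544 -0.6187  0.2465]
 [ 0.2464 -0.628   0.2467]
 [ 0.2262 -0.5382  0.247 ]
 [ 0.2557 -0.6209  0.2473]
 [ 0.2201 -0.5363  0.2473]
 [ 0.2216 -0.5333  0.2478]
 [ 0.2565 -0.6233  0.2478]
 [ 0.2223 -0.5385  0.2484]
 [ 0.2567 -0.6225  0.2508]
 [ 0.2052 -0.5459  0.2508]
 [ 0.2217 -0.5354  0.2509]]
{'time_s': 0.1, 'tool_pos': [0.2292, -0.5807, 0.2303], 'force': [0.0511, -0.3152, 0.0501], 'torque': [0.0406, -0.0165, 0.0021], 'grip_width': 0.9979, 'grip_force': 0.0}
[[ 0.93   0.367 -0.001]
 [ 0.367 -0.93   0.002]
 [ 0.    -0.002 -1.   ]]
-180 [[0.18, 0.2, -0.4, 0.98, 0.0, 0.18], [-0.39, 0.33, -0.48, 0.77, 0.0, -0.39]]
-150 [[0.18, 0.2, -0.4, 0.98, 0.0, -0.34], [-0.39, 0.33, -0.48, 0.77, 0.0, -0.91]]
-120 [[0.18, 0.2, -0.4, 0.98, 0.0, -0.86], [-0.39, 0.33, -0.48, 0.77, 0.0, -1.43]]
-90 [[0.18, 0.2, -0.4, 0.98, 0.0, -1.39], [-0.39, 0.33, -0.48, 0.77, 0.0, -1.96]]
-60 [[0.18, 0.2, -0.4, 0.98, 0.0, -1.91], [-0.39, 0.33, -0.48, 0.77, 0.0, -2.48]]
-30 [[0.18, 0.2, -0.4, 0.98, 0.0, -2.43], [-0.39, 0.33, -0.48, 0.77, 0.0, -3.0]]
0 [[0.18, 0.2, -0.4, 0.98, 0.0, -2.96], [-0.39, 0.33, -0.48, 0.77, 0.0, 2.75]]
30 [[0.18, 0.2, -0.4, 0.98, 0.0, 2.8], [-0.39, 0.33, -0.48, 0.77, 0.0, 2.23]]
60 [[0.18, 0.2, -0.4, 0.98, 0.0, 2.28], [-0.39, 0.33, -0.48, 0.77, 0.0, 1.71]]
90 [[0.18, 0.2, -0.4, 0.98, 0.0, 1.75], [-0.39, 0.33, -0.48, 0.77, 0.0, 1.18]]
120 [[0.18, 0.2, -0.4, 0.98, 0.0, 1.23], [-0.39, 0.33, -0.48, 0.77, 0.0, 0.66]]
150 [[0.18, 0.2, -0.4, 0.98, 0.0, 0.71], [-0.39, 0.33, -0.48, 0.77, 0.0, 0.14]]
```

The open fingertips sit about 15 mm behind the TCP, so the TCP refers to the shut gripper. At 64 mm the tips should be about 7 mm behind it. Next is gripping the roll.

Run:
```python
from h import *
q=quat(np.radians(160))
manip.reach([.5015,.158,.24],q); jaws.grip(1.0,30)
st()
print(manip.move_straight([.5015,.158,.1135],v=.08,threshold=6)); st()
jaws.grip(0.0,30); st()
p,d=viewer.read_camera("scene")
cv2.imwrite("pics/g1.png",cv2.resize(p[110:230,280:400,::-1],(600,600),interpolation=cv2.INTER_CUBIC))
```

```text
{'time_s': 3.0917, 'tool_pos': [0.5017, 0.1576, 0.24], 'force': [0.1822, -0.544, 0.8302], 'torque': [0.0155, 0.0327, -0.0156], 'grip_width': 0.9996, 'grip_force': 0.0}
False
{'time_s': 4.825, 'tool_pos': [0.502, 0.1581, 0.1141], 'force': [0.2001, -0.5338, 1.3637], 'torque': [0.0074, -0.0058, 0.0244], 'grip_width': 0.9997, 'grip_force': 0.0}
{'time_s': 5.15, 'tool_pos': [0.5019, 0.1582, 0.1143], 'force': [-0.7823, -0.0864, 3.4623], 'torque': [0.0985, 0.2104, -0.01], 'grip_width': 0.7392, 'grip_force': 32.3476}
```

View pics/g1.png

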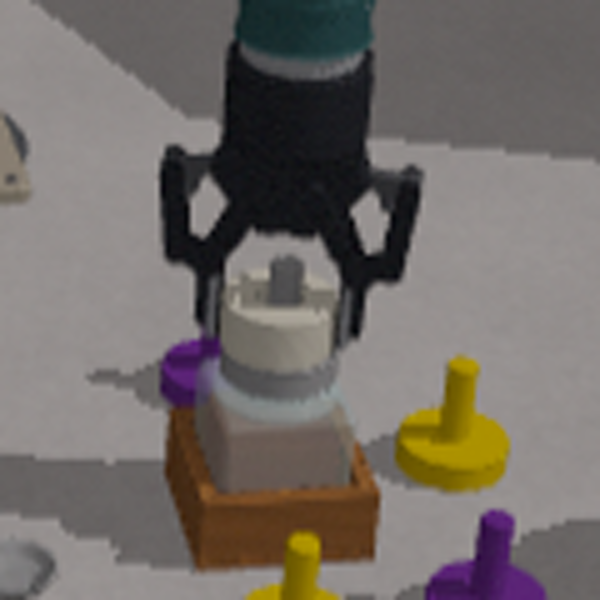

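The fingers hold the roll at both sides (crop 210,335 and 350,335). The tips end above the cap's steel rim, which starts at about 365, and the width agrees with 64 mm. I'll lift a little, watch the force, then carry.

Run:
```python
from h import *
s=st(); x,y,z=s["tool_pos"]
hit=manip.move_straight([x,y,z+.015],v=.05,threshold=8);print(hit); st()
if not hit:
    print(manip.move_straight([x,y,z+.095],v=.12,threshold=12)); st()
    p,d=viewer.read_camera("scene")
    cv2.imwrite("pics/g2.png",cv2.resize(p[90:230,270:410,::-1],(600,600),interpolation=cv2.INTER_CUBIC))
```

```text
{'time_s': 5.2, 'tool_pos': [0.502, 0.1582, 0.1143], 'force': [-1.4985, 0.0727, 5.4017], 'torque': [0.1661, 0.2309, -0.0238], 'grip_width': 0.7416, 'grip_force': 32.3755}
False
{'time_s': 5.6667, 'tool_pos': [0.5021, 0.1582, 0.1295], 'force': [0.1662, -0.3956, -1.5587], 'torque': [0.0526, -0.01, 0.014], 'grip_width': 0.7423, 'grip_force': 33.1613}
False
{'time_s': 6.4833, 'tool_pos': [0.5013, 0.1581, 0.2085], 'force': [-0.1403, -0.0921, -1.6303], 'torque': [0.0108, 0.0511, 0.0138], 'grip_width': 0.7394, 'grip_force': 33.1695}
```

View pics/g2.png

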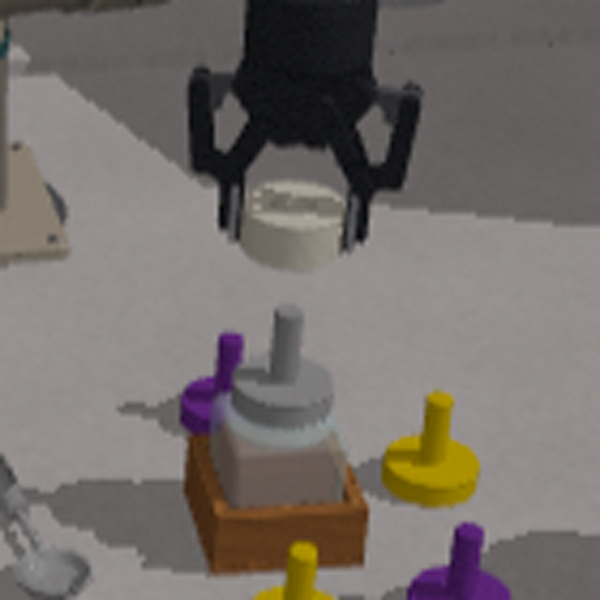

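The roll (crop 292,225) hangs level and clear of the knob tip (288,310), and the cap is still on the seated jar. Now to place it on the lid.

Run:
```python
from h import *
q=quat(np.radians(160))
manip.reach([.512,-.139,.15],q); st()
manip.move_straight([.512,-.139,.03],v=.12)
print(manip.move_straight([.512,-.139,-.004],v=.02,threshold=3)); s=st()
x,y,z=s["tool_pos"]
jaws.grip(1.0); st()
manip.move_straight([x,y,.17],v=.12); 
manip.reach([.512,-.02,.24],q); st()
p,d=viewer.read_camera("top"); np.save("pics/top2.npy",d)
P=cloud("top",d)
Q=P[(abs(P[...,0]-.512)<.09)&(abs(P[...,1]+.139)<.09)]
t=Q[(Q[:,2]>.031)&(Q[:,2]<.05)];print("roll",len(t),t.mean(0),cv2.minEnclosingCircle(t[:,:2].astype(np.float32)))
Q=P[(abs(P[...,0]-.5)<.06)&(abs(P[...,1]-.158)<.06)]
for lo,hi in((.155,.18),(.108,.12),(.112,.119)):
    t=Q[(Q[:,2]>lo)&(Q[:,2]<hi)];print("cap",len(t),t.mean(0),cv2.minEnclosingCircle(t[:,:2].astype(np.float32)))
a=cv2.resize(p[205:275,165:365,::-1],(800,280),interpolation=cv2.INTER_CUBIC);cv2.imwrite("pics/g3.png",a)
```

```text
{'time_s': 7.6917, 'tool_pos': [0.5121, -0.1382, 0.15], 'force': [-0.6004, -0.1101, -1.3844], 'torque': [0.0332, -0.0251, 0.0117], 'grip_width': 0.7427, 'grip_force': 33.1697}
True
{'time_s': 10.0167, 'tool_pos': [0.5118, -0.139, 0.0047], 'force': [-0.7933, -0.6115, 4.8477], 'torque': [0.107, 0.0879, 0.0667], 'grip_width': 0.7364, 'grip_force': 33.5693}
{'time_s': 10.375, 'tool_pos': [0.5106, -0.1384, 0.0036], 'force': [0.6559, 0.3463, 0.1707], 'torque': [0.0269, 0.0174, -0.0182], 'grip_width': 0.9999, 'grip_force': 0.0}
{'time_s': 12.5167, 'tool_pos': [0.5119, -0.0198, 0.2396], 'force': [0.1409, 0.4459, -1.167], 'torque': [-0.0072, 0.0317, 0.0319], 'grip_width': 0.9987, 'grip_force': 0.0}
roll 357 [ 0.5102207  -0.1405742   0.03636212] ((0.5109670758247375, -0.13944420218467712), 0.0318111814558506)
cap 52 [0.4996814  0.15867177 0.16473275] ((0.5000960230827332, 0.15961918234825134), 0.008726381696760654)
cap 489 [0.49937905 0.15867467 0.11581652] ((0.5001530051231384, 0.1599702537059784), 0.03265441209077835)
cap 474 [0.49943961 0.15882989 0.11581795] ((0.5002524852752686, 0.1600654423236847), 0.03254653885960579)
```

View pics/g3.png

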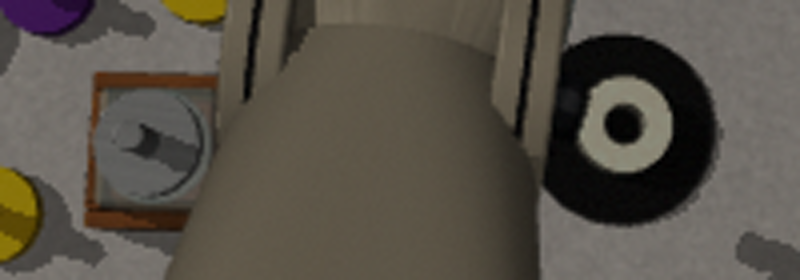

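The roll lies flat at the lid's middle (crop 624,123), within 2 mm, and is released. The cap top is at (0.500, 0.159, 0.116), as expected. Next I'll grip the rim and turn it +48° in steps.

Run:
```python
from h import *
q=quat(np.radians(160))
manip.reach([.5005,.159,.24],q)
print(manip.move_straight([.5005,.159,.097],v=.09,threshold=6)); s=st()
if s["tool_pos"][2]<.1:
    jaws.grip(0.0,80); s=st()
    if .7<s["grip_width"]<.82 and s["grip_force"]>40:
        j=np.array(s["joint_positions"])
        for a in (12,24,36,48):
            t=j.copy(); t[5]-=np.radians(a); manip.movej(t.tolist()); print(a); st("joint_positions")
```

```text
False
{'time_s': 15.0583, 'tool_pos': [0.5011, 0.1591, 0.0976], 'force': [0.4409, 0.9382, 0.2031], 'torque': [0.0185, 0.0216, 0.0217], 'grip_width': 0.9983, 'grip_force': 0.0}
{'time_s': 15.4083, 'tool_pos': [0.5014, 0.1599, 0.0985], 'force': [-1.2774, 2.1523, 7.2585], 'torque': [0.4674, 0.3009, -0.0367], 'grip_width': 0.7231, 'grip_force': 85.1581}
12
{'time_s': 15.725, 'tool_pos': [0.5018, 0.1601, 0.0988], 'force': [0.6861, 1.4599, 1.1766], 'torque': [0.2838, -0.0796, 0.1328], 'grip_width': 0.7257, 'grip_force': 88.1932, 'joint_positions': [0.185, 0.2105, -0.411, 0.9461, 0.0022, 0.327]}
24
{'time_s': 16.0417, 'tool_pos': [0.5018, 0.16, 0.0988], 'force': [1.1692, 0.7427, 0.8077], 'torque': [0.2372, -0.1384, 0.0365], 'grip_width': 0.7293, 'grip_force': 88.2882, 'joint_positions': [0.1848, 0.2105, -0.411, 0.9463, 0.0019, 0.1194]}
36
{'time_s': 16.3583, 'tool_pos': [0.5019, 0.1601, 0.0989], 'force': [0.7719, 1.7778, 1.9037], 'torque': [0.287, -0.1725, 0.0796], 'grip_width': 0.7219, 'grip_force': 88.3974, 'joint_positions': [0.1848, 0.2105, -0.4108, 0.9462, 0.0021, -0.0893]}
48
{'time_s': 16.675, 'tool_pos': [0.502, 0.1605, 0.0993], 'force': [-0.59, 1.2081, 5.7074], 'torque': [0.5804, 0.0677, -0.0178], 'grip_width': 0.7223, 'grip_force': 88.7806, 'joint_positions': [0.1851, 0.21, -0.4103, 0.9469, 0.0029, -0.2975]}
```

The force now shows the seal pushing the cap up, which suggests the threads let go. I'll lift in small steps, stopping if the load is more than the cap alone.

Run:
```python
from h import *
s=st(); x,y,z=s["tool_pos"]
for i,dz in enumerate((.003,.006,.010,.015,.025,.036)):
    manip.move_straight([x,y,z+dz],v=.03); manip.wait(.2); s=st()
    if s["force"][2]<-4.5: print("STOP"); break
p,d=viewer.read_camera("scene")
cv2.imwrite("pics/g4.png",cv2.resize(p[100:230,270:400,::-1],(600,600),interpolation=cv2.INTER_CUBIC))
```

```text
{'time_s': 16.675, 'tool_pos': [0.502, 0.1605, 0.0993], 'force': [-0.59, 1.2081, 5.7074], 'torque': [0.5804, 0.0677, -0.0178], 'grip_width': 0.7223, 'grip_force': 88.7806}
{'time_s': 17.1583, 'tool_pos': [0.5017, 0.1604, 0.1023], 'force': [0.3532, 2.221, 3.4223], 'torque': [0.298, 0.0516, -0.1347], 'grip_width': 0.7242, 'grip_force': 88.5777}
{'time_s': 17.6083, 'tool_pos': [0.5012, 0.1603, 0.1048], 'force': [-1.0176, 0.2922, -2.3553], 'torque': [0.134, 0.1207, -0.0345], 'grip_width': 0.7227, 'grip_force': 88.1208}
{'time_s': 18.0917, 'tool_pos': [0.5019, 0.1604, 0.1093], 'force': [0.5332, -0.6648, -1.6076], 'torque': [0.0554, 0.0308, 0.0331], 'grip_width': 0.7281, 'grip_force': 88.0502}
{'time_s': 18.6083, 'tool_pos': [0.5019, 0.1605, 0.1142], 'force': [-0.8097, 0.3103, -1.8288], 'torque': [-0.0432, -0.0163, 0.0452], 'grip_width': 0.7253, 'grip_force': 88.0486}
{'time_s': 19.2917, 'tool_pos': [0.5018, 0.1605, 0.1242], 'force': [0.3019, -0.1282, -1.7013], 'torque': [0.0141, 0.0562, -0.0035], 'grip_width': 0.7237, 'grip_force': 88.049}
{'time_s': 20.0083, 'tool_pos': [0.5018, 0.1604, 0.1351], 'force': [-0.285, -0.3172, -1.8491], 'torque': [-0.0174, -0.0039, -0.0154], 'grip_width': 0.7242, 'grip_force': 88.0493}
```

View pics/g4.png

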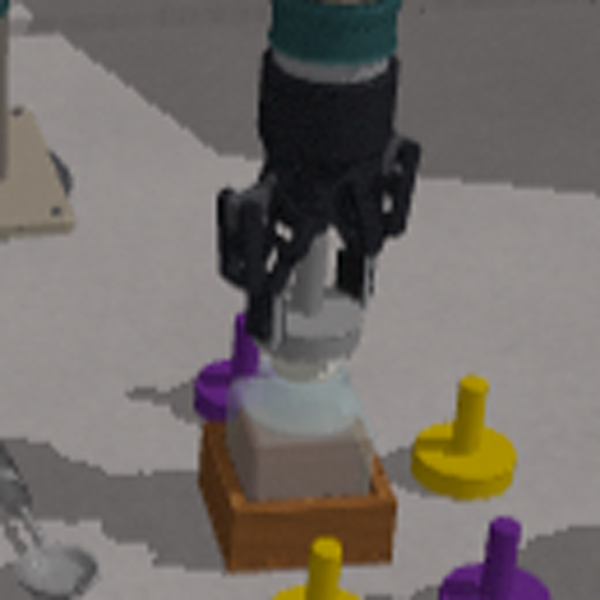

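The cap (crop 318,320) hangs level above the jar's neck and the white seal (305,370), and the jar is seated in the brace. The load equals the cap alone (about 1.7 N), and its rim is about 22 mm above the mouth. Handing in.

```bash
python3 -c "
from bench import workorder
print(workorder.finish_job())"
```

```text
the job is handed in; nothing more can be done
None
```

I handed the job in at about 20 s on the robot's clock: the roll lies flat on the lid's middle, the cap was turned about 48° and is held level about 22 mm above the mouth, and the jar is still seated; no verdict came back.

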